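Jack up the hinged board carrier and hold it

TASK

Clear the small flux jar out of the jack's way by standing it upright in the blue tray. Then slide the red lever jack until its saddle is centred under the yellow-marked lift point of the circuit-board carrier, and then push the jack's orange handle fully down, so that the jack raises the carrier. Finish while still holding the handle down and the carrier up: do not let go at the end, never touch the carrier itself with the robot, and leave everything else where it stands.

Things in the scene. Friction and masses are not known exactly. Their poses are not given: they have to be found in the camera images.
- flux_jar: the loose obstacle: upright round jar, 40 mm diameter, 50 mm tall, blue cap, about 90 g. Origin: centre of its underside, z up.
- tray: open blue plastic tray, fixed to the table, outside 100 x 100 x 28 mm, walls 4 mm, floor 4 mm thick. Origin: centre of its underside.
- jack: red lever jack, loose, about 0.9 kg; drag it flat over the table by its post (5 to 10 N). Origin: on the table under the saddle; x axis: forward. Base plate 12 mm thick, 56 mm wide, from 24 mm ahead of the origin to 211 mm behind. Column under the saddle: radius 21, 52 mm high. Behind it two cheeks, 68 mm high, about the handle's pivot at x = -50, z = 60 mm.
- jack_post (a point): centre of the top of the jack's upright black carrying post, 93 mm above the table and 190 mm behind the saddle; 16 mm thick along the jack, 22 mm across it. Pinch it across the jack (along the jack's y) from above. The handle's tip, about 35 mm ahead of the post, stands at about 115 mm height at rest. Axes as the jack's.
- jack_pivot (a point): the handle's pivot axis (along the jack's y), 60 mm above the table, 50 mm behind the saddle. Axes as the jack's.
- saddle_top (a point): centre of the jack's saddle, on its flat top (black rubber disc, 34 mm diameter), 70 mm above the table at rest, 110 mm with the handle fully down. Rises straight up as the handle is pushed down.
- handle_grip (a point): middle of the upper face of the orange handle paddle (44 mm long, 30 mm wide, 14 mm thick), the place to press down on; it is 92 mm from the pivot along the handle. It stands about 106 mm high at rest (130 mm behind the saddle) and about 62 mm when fully down (142 mm behind the saddle). x and z turn with the handle.
- handle (a joint): angle of the jack's handle: 0 = up (rest; a spring returns it as soon as it is let go), 0.5 rad = fully down, against its stop. Holding it down under the load takes about 7 to 13 N at the paddle. Each rad lifts the saddle 80 mm.
- lift_point (a point): centre of the underside of the round yellow lift pad (32 mm) below the carrier's steel tab, 85 mm above the table at rest; a yellow disc with black dot on the tab, 12 mm above, marks it. y axis: level towards the hinge. The tab, 50 mm wide, top at 97 mm, reaches 30 mm outwards of this point; carrier and jig base begin 42 mm inwards. Free below: the jack goes in along +y.
- carrier (a joint): tilt of the hinged circuit-board carrier (200 x 200 mm aluminium frame, green board, about 1.2 kg, top at 99 mm, parts up to 12 mm higher): 0 = on its rest pins, positive = lift point raised. Hinge 242 mm from the lift point along its +y. A full stroke of the centred jack gives about 0.10 rad.
- pliers: bystander: blue-handled pliers lying flat, 180 mm long, 12 mm high. Leave it where it is.
- tape: bystander: yellow tape ring lying flat, 72 mm diameter, 18 mm high. Leave it where it is.
- screwdriver: bystander: screwdriver lying on the table, 160 mm long. Leave it where it is.
- solder_spool: bystander: steel solder spool standing on its flange, 44 mm diameter, 38 mm high. Leave it where it is.
- drip_bottle: bystander: upright green bottle, 42 mm diameter, 120 mm tall. Leave it where it is.
- mug: bystander: white mug, 80 mm diameter, 90 mm tall. Leave it where it is.
- screw_dish: bystander: small white dish, 64 mm diameter, 22 mm high. Leave it where it is.

How it is judged (in metres and radians):
On the way, in this order (a step that is already met when the one before it is completed fails the run):
1. the flux jar stands upright on the floor of the blue tray, let go (x of flux_jar in the frame of tray between -0.034 and 0.034 m and y of flux_jar in the frame of tray between -0.034 and 0.034 m and z of flux_jar in the frame of tray below 0.012 m and angle between flux_jar's own z axis and vertical below 0.15 rad and contact force between the fingers and flux_jar below 0.1 N), for 0.2 s.
2. the jack stands flat with its saddle under the lift point (within 12 mm), handle still up and carrier still down (horizontal distance between saddle_top and lift_point below 0.012 m and angle between jack's own z axis and vertical below 0.06 rad and value of joint handle below 0.1 rad and value of joint carrier below 0.01 rad and linear speed of jack below 0.02 m/s), for 0.2 s.
3. the handle is held down and the saddle carries the raised carrier (horizontal distance between saddle_top and lift_point below 0.012 m and angle between jack's own z axis and vertical below 0.06 rad and value of joint handle above 0.44 rad and value of joint carrier above 0.07 rad and contact force between saddle and carrier above 1 N and contact force between the fingers and handle above 1 N), for 0.3 s.
At the end, for the whole second after the job is handed in: Robot still pressing the handle (over 1 N), over 0.44 of 0.5 rad down; saddle within 12 mm of the lift point from above, carrying the carrier (over 1 N), raised over 0.07 rad and still; robot not touching the carrier; jack flat; jar upright on the tray floor (all of step 3 and x of flux_jar in the frame of tray between -0.034 and 0.034 m and y of flux_jar in the frame of tray between -0.034 and 0.034 m and z of flux_jar in the frame of tray below 0.012 m and angle between flux_jar's own z axis and vertical below 0.15 rad and velocity of joint carrier between -0.05 and 0.05 rad/s and not (contact force between any of the fingers, the arm and carrier above 1 N)); the arm keeps its last pose, push and grip.
It fails at once if the robot touches the carrier (over 1 N) (contact force between any of the fingers, the arm and carrier above 1 N).
It fails at once if the flux jar is tipped over (angle between flux_jar's own z axis and vertical above 0.8 rad).
It fails at once if a bystander is moved by more than 25 mm (distance of any of pliers, tape, screwdriver, solder_spool, drip_bottle, mug, screw_dish from where it was at the start of the episode above 0.025 m).
It also fails if it takes over 64 s, if anything falls off the work surface, if the arm or the gripper's body presses on something with over 40 N, if the wrist force passes 120 N, or if a joint passes its speed limit or range.

ROBOT

A 6-joint arm with a two-finger parallel gripper is mounted at the origin on the work surface. World frame = base frame: x ahead of the robot, y to its left, z up, the work surface at z = 0. Lengths are in mm, angles in rad, forces in N, time in s.
With the tool pointing down it reaches from about 300 to 775 mm from the base axis. Payload 14.6 kg.
Tool frame: the origin (TCP) lies on the centre line of the jaws, within the pads' length; the fingertips stand 11 mm ahead of it and the grasp point (between the pads) lies 8 mm behind it; z points along the fingers, y is the line along which they close (so a half turn about z gives the same grasp; the last joint's range is limited). The gripper opens to 85 mm and grips with 20 to 120 N. Pads are 22 mm wide; open, the fingers measure 114 mm over their backs; the gripper's body (76 mm by 85 mm) begins 54 mm behind the grasp point. The pads swing forward as they close: fully open they stand 13 mm farther back than shut.
Start: joints at [-1.173, 0.3, 1.521, -0, 1.321, -0.067], TCP at [246.526, -491.645, 242.281] pointing down, gripper open.
Joint ranges: [-3.03, 3.03], [-0.79, 2.21], [0.23, 2.52], [-1.04, 4.18], [0, 3.07], [-2.55, 2.55]. Speed limits (rad/s): [2.22, 2.22, 2.57, 3.14, 3.14, 3.14].

INTERFACE

Orientations are given as a 3x3 rotation matrix whose columns are the frame's x, y, z axes.
In Python, from station import goto, move_straight, set_joints, move_gripper, dwell, inverse_kinematics, get_obs, grab_frame, get_calibration, PlanningError, sign_off gives the robot as it stands. Calls block until the motion is done:
- goto(position, orientation): joint-space move of the TCP to a pose.
- move_straight(position, orientation=None, velocity=150, stop_force=None): straight line of the TCP; orientation=None keeps the orientation; velocity is the mean speed in mm/s. With stop_force (N) it stops when the force on the tool has changed by that much, and returns True; else False.
- set_joints(angles): joint-space move.
- move_gripper(opening, squeeze=None): finger opening in mm; squeeze is the grip in N (None keeps the last); returns when the fingers have stopped.
- dwell(seconds).
- inverse_kinematics(position, orientation): joint angles nearest the present ones, or None.
- get_obs(): the state.
- grab_frame(name): name is "scene" or "top"; returns (picture, depth): 400x640x3 uint8, red, green, blue; 400x640 float32, mm along the optical axis (not along the pixel's ray), 0 where there is no reading.
- get_calibration(name): a dict with "fx", "fy", "cx", "cy" (pixels), "k1" (the pictures are not rectified: a ray, as slopes to the right and down, at radius r is drawn at 1 + k1 r^2 times it, then the intrinsics apply), "extrinsics" (4x4, takes a point from camera to world coordinates). Camera axes: x right, y down, z forward; pixel columns grow to the right and rows downward; lengths in mm; the calibration is good to about 2 mm. A picture is of the moment at which its call begins. get_calibration takes no time and is no camera call.
A pose or a line that the arm cannot do raises PlanningError and nothing moves.
- sign_off(): hands the job in; it is judged then, once.
The state is a dict: "time": time; "joint_pos": joint angles; "qd": joint speeds; "joint_torque": joint torques, N m; "tcp_pos": TCP position; "tcp_rot": TCP orientation; "contact_force": force on the tool from outside, world axes, zero at the start; "wrist_torque": the same for the moment, N m; "gripper_width": finger opening in mm; "gripper_force": force on a finger pad.
Only numpy, scipy, OpenCV 4.12 (cv2) and the standard library are available. Lean on these libraries where they do the work, as an engineer would, in place of code of your own. Each camera call takes 0.05 s, during which the arm holds its last target. There are 200 camera calls.

## Working session

There is one attempt and no reset: what is moved stays moved. The work goes in short steps, each a Python script; the robot and the scene stay as the last script left them, time stands still between calls to the robot, and variables do not carry over. Pictures are saved under pics/ and viewed, at most 10 in all, crops included, and the job is handed in when it is done.

```bash
ls; mkdir -p pics
cat > h.py <<'E'
import numpy as np, cv2
from station import *
def grab(n):
    im,d=grab_frame(n); np.savez(f'{n}.npz',im=im,d=d); return im,d
def cal(n):
    c=get_calibration(n); K=np.array([[c['fx'],0,c['cx']],[0,c['fy'],c['cy']],[0,0,1.]]); return K,np.array([c['k1'],0,0,0,0.]),np.array(c['extrinsics'])
def cloud(n,d):
    K,D,E=cal(n); h,w=d.shape
    u,v=np.meshgrid(np.arange(w),np.arange(h))
    p=cv2.undistortPoints(np.stack([u,v],-1).reshape(-1,1,2).astype(float),K,D).reshape(h,w,2)
    P=np.dstack([p,np.ones((h,w))])*d[...,None]
    W=P@E[:3,:3].T+E[:3,3]; W[d==0]=np.nan
    return W
def ray(n,uv,z):
    K,D,E=cal(n); p=cv2.undistortPoints(np.array(uv,float).reshape(-1,1,2),K,D).reshape(-1,2)
    r=np.c_[p,np.ones(len(p))]@E[:3,:3].T; o=E[:3,3]
    return o+r*((z-o[2])/r[:,2])[:,None]
E
python3 - <<'E'
from h import *
for n in ('scene','top'):
    im,d=grab(n); cv2.imwrite(f'pics/{n}0.png',im[...,::-1]); c=get_calibration(n); print({k:np.round(v,3) for k,v in c.items()})
print(get_obs())
E
```

```text
pics
{'fx': np.float64(446.198), 'fy': np.float64(446.198), 'cx': np.float64(311.925), 'cy': np.float64(203.594), 'k1': np.float64(-0.076), 'extrinsics': array([[-2.170000e-01,  8.320000e-01, -5.110000e-01,  1.404186e+03],
       [ 9.760000e-01,  1.910000e-01, -1.040000e-01,  1.570260e+02],
       [ 1.100000e-02, -5.210000e-01, -8.530000e-01,  1.491890e+03],
       [ 0.000000e+00,  0.000000e+00,  0.000000e+00,  1.000000e+00]])}
{'fx': np.float64(443.709), 'fy': np.float64(443.709), 'cx': np.float64(315.26), 'cy': np.float64(202.979), 'k1': np.float64(0.016), 'extrinsics': array([[-1.700000e-02, -9.950000e-01,  1.010000e-01,  4.288870e+02],
       [-1.000000e+00,  1.700000e-02, -1.000000e-03,  9.180000e-01],
       [-1.000000e-03, -1.010000e-01, -9.950000e-01,  1.410333e+03],
       [ 0.000000e+00,  0.000000e+00,  0.000000e+00,  1.000000e+00]])}
{'time': 0.1, 'joint_pos': array([-1.17260788e+00,  3.00435969e-01,  1.52152559e+00,  2.92896805e-05,
        1.32072471e+00, -6.66022962e-02]), 'qd': array([-0.00076558, -0.00167457, -0.00201489,  0.00043456, -0.00033509,
        0.00101952]), 'joint_torque': array([-6.39768896e-04, -5.44383574e+01, -3.62373805e+01, -7.69100257e-05,
        3.04889087e-03, -5.40266831e-05]), 'tcp_pos': array([ 246.45207696, -491.46269964,  241.76406091]), 'tcp_rot': array([[ 8.93918656e-01,  4.48229046e-01, -3.97890030e-04],
       [ 4.48229212e-01, -8.93918081e-01,  1.01906010e-03],
       [ 1.01091243e-04, -1.08930277e-03, -9.99999402e-01]]), 'contact_force': array([ 0.20927103, -0.08921042,  0.38152427]), 'wrist_torque': array([-0.01122573,  0.01862448,  0.0336316 ]), 'gripper_force': 0.0, 'gripper_width': 85.31493599122065}
```

View pics/scene0.png

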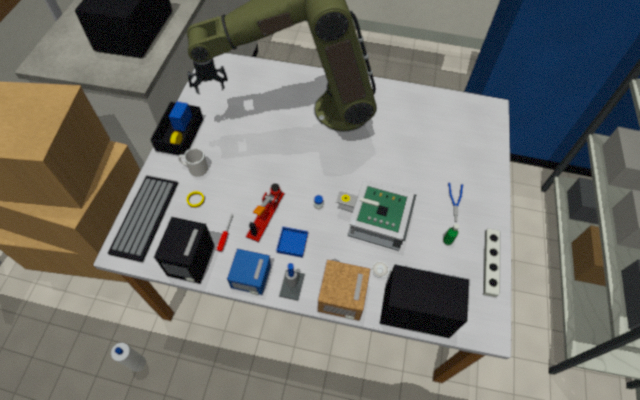

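View pics/top0.png

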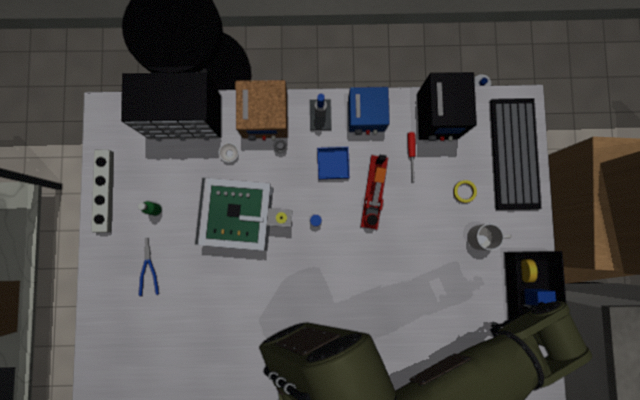

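Scene view: robot upper centre, jar (319,201), tray (292,241), jack around (265,210), yellow mark (346,198). Top view (up = +x, left = +y): jar (316,221), tray (333,163), jack from its post (380,158) to its saddle (370,225), yellow mark (282,217), carrier (235,215), screwdriver (412,155). The jack must be turned by about 90°.

```bash
cat >> h.py <<'E'
def blob(n,im,lo,hi,box):
    hsv=cv2.cvtColor(im,cv2.COLOR_RGB2HSV); m=cv2.inRange(hsv,lo,hi); k=np.zeros_like(m); x0,y0,x1,y1=box; k[y0:y1,x0:x1]=m[y0:y1,x0:x1]
    c,_=cv2.findContours(k,cv2.RETR_EXTERNAL,cv2.CHAIN_APPROX_NONE)
    c=max(c,key=cv2.contourArea); o=np.zeros_like(m); cv2.drawContours(o,[c],-1,255,-1); return c,o&k
E
python3 - <<'E'
from h import *
im=np.load('top.npz')['im'];d=np.load('top.npz')['d'];W=cloud('top',d)
ims=np.load('scene.npz')['im'];Ws=cloud('scene',np.load('scene.npz')['d'])
np.set_printoptions(precision=1,suppress=True)
def rep(name,lo,hi,bt,bs,z):
    for n,i,w,b in(('top',im,W,bt),('scene',ims,Ws,bs)):
        c,m=blob(n,i,lo,hi,b); r=cv2.minAreaRect(c); ctr=np.argwhere(m>0).mean(0)[::-1]
        P=w[m>0]; print(name,n,'n',len(P),'px',ctr,'ray',ray(n,[ctr],z)[0],'cloud med',np.nanmedian(P,0),'z95',np.nanpercentile(P[:,2],95)); R=ray(n,cv2.boxPoints(r),z)
        print('   rect',R[:,:2].tolist(), 'mean',R.mean(0)[:2])
B=((100,100,40),(130,255,255))
rep('jar',*B,(300,205,330,235),(308,190,330,212),50)
rep('tray',*B,(310,140,355,185),(270,222,312,260),28)
rep('lift',(22,120,120),(35,255,255),(265,205,300,230),(335,185,360,210),97)
rep('green',(45,80,30),(85,255,255),(195,175,280,255),(350,180,420,240),99)
rep('orange',(8,150,120),(17,255,255),(350,140,400,240),(240,180,290,245),106)
rep('red',(170,120,80),(180,255,255),(350,140,400,240),(240,180,290,245),12)
rep('red0',(0,150,80),(5,255,255),(350,140,400,240),(240,180,290,245),12)
a=cv2.resize(im[145:240,340:420],None,fx=7,fy=6,interpolation=cv2.INTER_CUBIC);cv2.imwrite('pics/jk.png',a[...,::-1])
# heights around jack
g=W[150:235:3,355:392:3]; print(g[...,2].round(0).astype(int))
E
```

```text
jar top n 100 px [315.3 220.1] ray [514.2   0.2  50. ] cloud med [514.4   1.   50.1] z95 55.35533099667124
   rect [[530.0273418430514, 16.261782634975585], [529.50551595382, -14.4645015724434], [498.77890645695425, -13.910635770767028], [499.2990916423401, 16.744911821012582]] mean [514.4   1.2]
jar scene n 59 px [318.3 199.3] ray [516.5   0.4  50. ] cloud med [518.1   0.6  52.5] z95 57.43261347043914
   rect [[500.3737260023129, -16.195211460389373], [494.3566242297479, 9.963347609666187], [529.5645482087666, 17.369348647324898], [535.5072384806833, -8.503348154950743]] mean [515.    0.7]
tray top n 961 px [332.9 162.8] ray [695.7 -58.6  28. ] cloud med [700.  -59.6   5.5] z95 28.1290497799787
   rect [[747.3657248468817, -12.261212138909167], [745.725134845263, -107.36777275675678], [643.222426620757, -104.89021630579492], [644.8377568075795, -10.462909625869651]] mean [695.3 -58.7]
tray scene n 685 px [292.  241.5] ray [702.5 -57.8  28. ] cloud med [692.9 -60.7   8.4] z95 29.79826424206153
   rect [[754.7321770474683, -103.93343024430726], [648.9211597000631, -112.36969678452732]
[... 4066 characters left out ...]
 1  68  15  65  77  17   9   5   3   1]
 [  1   2   2  14  73  63  69  71  33  70  -5   3  -5]
 [ -2   0  -3  14  68  10  65  72  64  70   1   1   0]
 [  6  -2   3  16  66  30  33  30  48  68  -2   2  -4]
 [  6  -4   1   8  31  30  33  37  38   2  -3  -4   7]
 [ -4   0  -3  11  30  55  54  37  15   0  -3   0  -2]
 [  0   0   4   7  49  69  69  74  13   4   1   6   0]
 [  4  -1   7  35  69  75  72  70  11   5  -2   1   2]
 [  0  -1  13  24  54  70  70  69   2   9   5  -5  -1]
 [ -3   2  14  16  35  52  51  14   1   2  -1   3   0]
 [  1   2   5  -3   3  -4   3  13  -2  -1   2   3   1]
 [ -3   0   3   4   2   0   0  -1   5   3   3  -1   3]
 [  0  -2   0  -4   1   2  -1  -2   1   0  -6   0   5]]
```

View pics/jk.png

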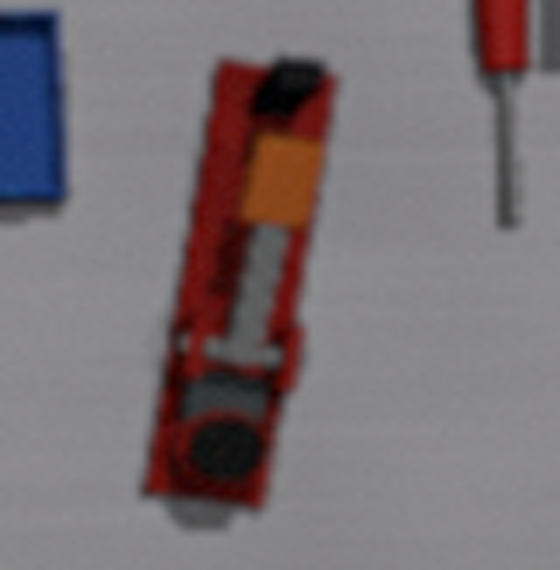

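The crop shows the saddle at top pixel (372,220), the post top at about (382.7,158) and the paddle at (380.6,174.6). The sizes and heights agree with the data sheet, and the lift y axis points at about 84° in world. Next: the jar.

```bash
cat >> h.py <<'E'
def down(a):
    c,s=np.cos(a),np.sin(a); return np.array([[-s,c,0],[c,s,0],[0,0,-1.]])  # tool y at azimuth a
def pick_az(p,a):
    o=get_obs()['joint_pos']; best=None
    for k in(0,np.pi,-np.pi):
        q=inverse_kinematics(p,down(a+k))
        if q is not None and (best is None or abs(q[5]-o[5])<best[0]): best=(abs(q[5]-o[5]),a+k)
    return best[1]
E
sed -i 's/\[\[-s,c,0\],\[c,s,0\]/[[-s,c,0],[c,s,0]/' h.py
python3 - <<'E'
from h import *
print(np.linalg.det(down(.3)))
im=np.load('top.npz')['im'];W=cloud('top',np.load('top.npz')['d'])
print('saddle',ray('top',[[372.1,219.7]],70),'post',ray('top',[[382.7,157.8]],93))
for (x0,y0,x1,y1),lo,hi in(((374,150,392,163),80,103),((362,212,384,226),62,80)):
    P=W[y0:y1,x0:x1].reshape(-1,3);P=P[(P[:,2]>lo)&(P[:,2]<hi)];print(len(P),P.mean(0),P.min(0),P.max(0))
J=[515,0.7]
a=pick_az([*J,120],0.)
goto([*J,130],down(a))
move_straight([*J,34]); move_gripper(30,40)
o=get_obs(); print(o['time'],o['gripper_width'],o['gripper_force'])
move_straight([*J,110],velocity=250)
T=[698,-58.5]
move_straight([*T,110],velocity=250)
o=get_obs(); print(o['time'],o['gripper_width'],o['gripper_force'],o['tcp_pos'])
print(move_straight([*T,37],velocity=80,stop_force=8),get_obs()['tcp_pos'])
E
```

```text
0.9999999999999999
saddle [[ 511.11914669 -171.48228057   70.        ]] post [[ 695.881462   -205.99117132   93.        ]]
44 [ 699.58638225 -204.46553913   93.09435356] [ 691.24013192 -216.81086112   82.10471505] [ 708.50032645 -193.63238792  102.3572207 ]
100 [ 513.46834871 -171.71261369   70.65488853] [ 497.82835142 -186.52129349   62.56142925] [ 528.49999121 -155.85652086   78.1355854 ]
3.4667 35.387031701826544 39.26945149898529
4.8333 35.326528414911635 40.02318978309631 [697.11788198 -58.17702583 108.82163151]
True [697.35297479 -58.40527859  38.00128934]
```

Run:
```python
from h import *
np.set_printoptions(precision=3,suppress=True)
move_gripper(58); 
x,y,z=get_obs()['tcp_pos']; move_straight([x,y,150],velocity=250)
P=np.array([698,-205.]); th=np.radians(169.7); the=np.radians(84.2)
ok=[]
for k in(-np.pi/2,np.pi/2):
    q=[inverse_kinematics([*p,75],down(t+k)) for p,t in((P,th),([491,-169],the),([500,-87],the))]
    print(k,q); 
    if all(v is not None for v in q): ok.append((max(abs(v[5]) for v in q),k))
k=min(ok)[1]; move_gripper(70)
goto([*P,160],down(th+k)); move_straight([*P,75],velocity=100,stop_force=15)
o=get_obs();print(o['tcp_pos'])
move_gripper(10,120); o=get_obs();print(o['time'],o['gripper_width'],o['gripper_force'],o['tcp_pos'],k)
im,d=grab('top'); cv2.imwrite('pics/a.png',cv2.resize(im[120:270,270:430],None,fx=4,fy=4)[...,::-1])
```

```text
-1.5707963267948966 [array([-0.336,  0.854,  1.065, -0.   ,  1.223, -1.727]), array([-0.402,  0.439,  1.761, -0.   ,  0.942, -0.301]), array([-0.244,  0.417,  1.794, -0.   ,  0.93 , -0.143])]
1.5707963267948966 [array([-0.336,  0.854,  1.065, -0.   ,  1.223,  1.415]), None, None]
[ 698.398 -205.123   75.937]
9.8167 19.891162942789666 117.9780113697052 [ 698.219 -204.967   75.62 ] -1.5707963267948966
```

View pics/a.png

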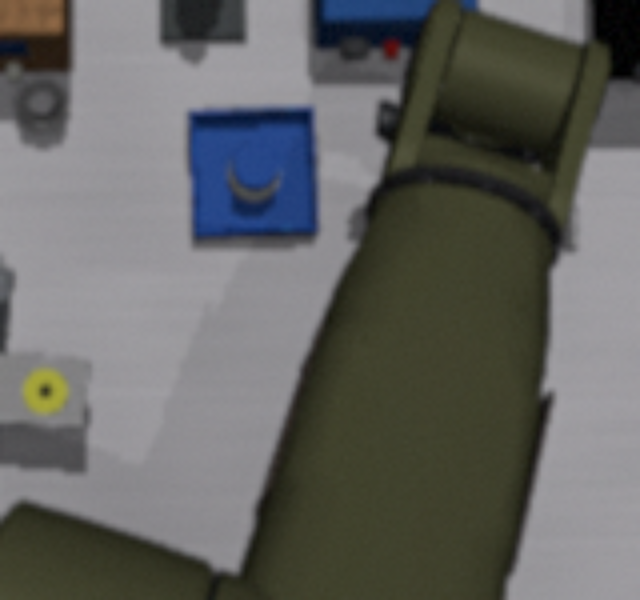

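The jar stands upright in the tray (crop 253,180) and the post is gripped (width about 20 mm). Next: turn and drag.

Run:
```python
from h import *
np.set_printoptions(precision=3,suppress=True)
k=-np.pi/2; t0=np.radians(169.7); t1=np.radians(84.2); P0=np.array([698,-205.]); P1=np.array([491,-169.])
for s in(.5,1.):
    print(move_straight([*(P0+s*(P1-P0)),75],down(t0+s*(t1-t0)+k),velocity=75))
    o=get_obs();print(o['time'],o['gripper_width'],o['contact_force'],o['tcp_pos'])
for n in('top','scene'):
    im,d=grab(n); cv2.imwrite(f'pics/b{n}.png',cv2.resize(im[150:275,230:390],None,fx=4,fy=4,interpolation=2)[...,::-1])
im=np.load('scene.npz')['im']; a=cv2.imread('pics/btop.png'); b=cv2.resize(im[150:275,210:370],None,fx=3,fy=3,interpolation=2)[...,::-1]
cv2.imwrite('pics/b.png',np.vstack([cv2.resize(a,(380,297)),cv2.resize(b,(380,297))]))
```

```text
False
11.4167 19.837539942877182 [-1.997 -4.716  7.068] [ 594.65  -187.62    75.574]
False
12.9667 19.750608122309455 [ 0.702 -1.596  7.373] [ 491.437 -169.307   75.549]
```

View pics/b.png

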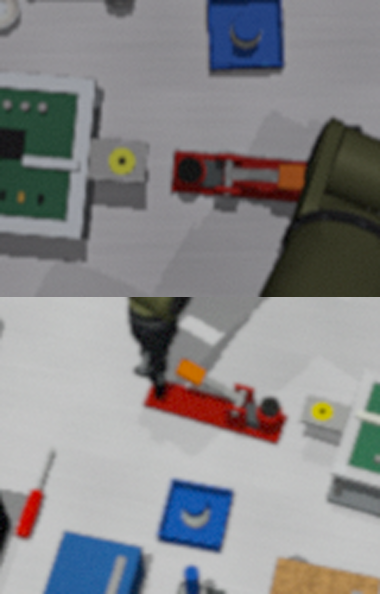

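The jack now faces the tab. In the top view the saddle is near pixel (310,222) and the yellow mark near (281,217). In the scene view the saddle is at (323,197) and the mark at (346,198).

```bash
cat >> h.py <<'E'
def meas(n,sb,lb):
    im=np.load(n+'.npz')['im']; W=cloud(n,np.load(n+'.npz')['d'])
    out=[]
    for b,lo,hi,z in((sb,(0,0,0),(180,255,55),70),(lb,(22,120,100),(35,255,255),97)):
        c,m=blob(n,im,lo,hi,b); mm=cv2.moments(cv2.convexHull(c)); u=[mm['m10']/mm['m00'],mm['m01']/mm['m00']]
        p=ray(n,[u],z)[0]; out.append(p); x,y,w,h=cv2.boundingRect(c)
        print(n,np.round(u,1),'size',(w,h),'ray',p.round(1),'cloud',np.nanmedian(W[m>0],0).round(1))
    print(n,'lift-saddle',(out[1]-out[0])[:2].round(1)); return out
E
python3 - <<'E'
from h import *
meas('top',(303,214,317,229),(265,205,300,230))
meas('scene',(316,188,331,206),(335,185,360,210))
for n,(x0,y0,x1,y1) in(('top',(302,212,320,230)),('scene',(314,188,332,206))):
    print(np.load(n+'.npz')['im'][y0:y1,x0:x1].max(-1))
E
```

```text
top [309.4 221.6] size (10, 12) ray [508.6  18.2  70. ] cloud [507.5  19.2  70.1]
top [280.8 217.5] size (11, 10) ray [520.7 102.5  97. ] cloud [519.5 101.9  98.3]
top lift-saddle [12.  84.3]
scene [323.3 196.1] size (6, 7) ray [510.5  17.9  70. ] cloud [513.2  18.7  73.7]
scene [345.2 197.7] size (9, 8) ray [516.3 100.8  97. ] cloud [519.  101.2 100.6]
scene lift-saddle [ 5.8 82.9]
[[146 138 129 134 144 145 145 146 147 145 145 147 148 148 147 147 147 147]
 [141 127 119 119 128 132 130 130 128 126 126 132 137 134 131 136 141 138]
 [134 114 109 110 114 113 111 110 111 108 115 118 123 121 115 121 128 125]
 [129 103 104 107 106  97  89  88  92  98 110 113 116 114 111 114 116 110]
 [131  96  99 102  92  74  57  51  57  73  89  99 109 110  98 104 107 106]
 [132  99  97  91  63  38  27  26  24  33  50  71  94  98  82  81  84  89]
 [133 102  93  69  33  18  18  21  15  21  21  43  76  94  78  63  64  65]
 [129 104  85  47  19  17  23  21  20  21  20  24  62  87  85  62  64  64]
 [127 108  79  35  24  22  24  16  21  21  20  23  43  81  94  72  61  62]
 [122 105  74  32  22  19  21  22  17  
[... 1287 characters left out ...]
 48  96 155 183 189 190]
 [ 94  85  86 105 128 111  70  44  41  41  43  46  53  96 154 182 190 191]
 [ 91  88  85 106 131 124  84  48  41  39  41  47  72 121 155 178 187 190]
 [ 82  87  88 100 129 139 119  84  62  49  51  68  97 131 146 161 177 186]
 [ 80  87  84  91 115 139 142 130 110  98  95 108 125 132 132 143 155 173]
 [ 74  85  87  85  98 121 140 143 140 136 137 138 130 117 113 133 147 172]
 [ 63  68  73  77  82 100 111 122 132 137 134 126 115  98  98 124 154 179]
 [ 54  56  58  59  72  83  95 100 104 107 107  99  91  89  97 126 162 186]
 [ 92  79  65  55  66  80  82  89  96  89  89  85  86  92 117 151 176 188]
 [133 129 110  93  87  87  88  87  85  89  88  86  89  95 127 164 183 190]]
```

The two cameras agree to within a few mm, well inside the 12 mm tolerance. I'll slide by the mean offset (8.5, 83.5), which also lies along the jack's heading, and check again.

Run:
```python
from h import *
np.set_printoptions(precision=2,suppress=True)
move_straight([499.5,-85.5,75],velocity=45); dwell(.3)
o=get_obs();print(o['time'],o['gripper_width'],o['contact_force'],o['tcp_pos'])
A={}
for n in('top','scene'): A[n],d=grab(n)
a=cv2.resize(A['top'][185:250,240:370],None,fx=4.5,fy=4.5,interpolation=2);b=cv2.resize(A['scene'][160:225,280:410],None,fx=4.5,fy=4.5,interpolation=2)
cv2.imwrite('pics/c.png',np.vstack([a,b])[...,::-1])
```

```text
15.3833 19.93565888193 [-1.08 -6.9   7.36] [499.82 -86.15  75.51]
```

View pics/c.png

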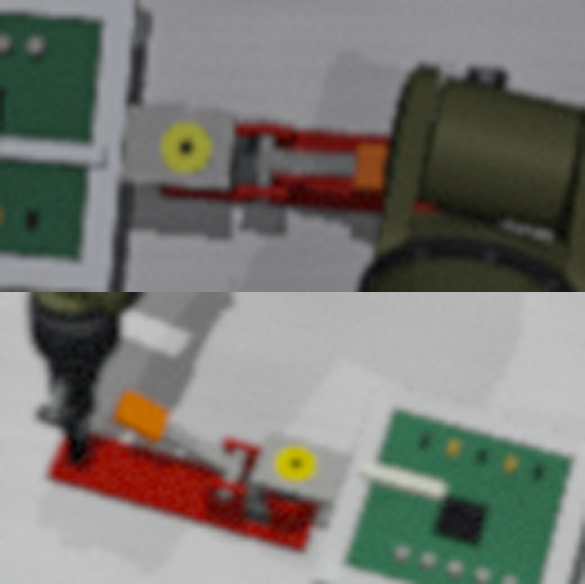

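The top view shows the saddle hidden under the tab, the yellow mark at crop (186,148), the jack running level behind it, and the jig base clear. I'll check the offset with the paddle, which is close to the mark in height, and with the base plate's edge.

Run:
```python
from h import *
np.set_printoptions(precision=1,suppress=True)
for n,ob,lb in(('scene',(295,235,330,265),(335,185,360,210)),('scene',(295,240,330,270),(335,185,360,210))):pass
S=np.load('scene.npz')['im'];T=np.load('top.npz')['im']
for n,im,ob,lb in(('scene',S,(300,178,325,200),(335,185,360,210)),('top',T,(312,210,332,232),(265,205,300,230))):
    p=[]
    for b,lo,hi,z in((ob,(8,150,120),(17,255,255),106),(lb,(22,120,100),(35,255,255),97)):
        c,m=blob(n,im,lo,hi,b);mm=cv2.moments(cv2.convexHull(c));u=[mm['m10']/mm['m00'],mm['m01']/mm['m00']];p.append(ray(n,[u],z)[0]);print(n,np.round(u,1),cv2.contourArea(c),p[-1])
    v=(p[1]-p[0])[:2];print('d',v,np.hypot(*v),np.degrees(np.arctan2(v[1],v[0])))
# base plate edges (top edge z=12) in scene crop: far (+x) side lower edge corners
k=lambda x,y:[280+x/4.5,160+(y-292.5)/4.5]
e=ray('scene',[k(55,480),k(303,549)],0);print(e,np.degrees(np.arctan2(*(e[1]-e[0])[1::-1])),np.hypot(*(e[1]-e[0])[:2]))
```

```text
scene [311.  187.1] 64.5 [504.6 -31.4 106. ]
scene [345.2 197.6] 41.5 [516.1 100.9  97. ]
d [ 11.5 132.2] 132.73474964726992 85.01609621426377
top [321.9 221. ] 36.5 [507.4 -19.1 106. ]
top [280.8 217.5] 72.0 [520.7 102.5  97. ]
d [ 13.2 121.6] 122.33071663957189 83.79751266634393
[[ 519.4 -102.8    0. ]
 [ 539.3  120.8    0. ]] 84.91507098649672 224.40604901214022
```

The offset is within about 3 mm. Now release the post and press the handle along its arc.

Run:
```python
from h import *
np.set_printoptions(precision=2,suppress=True)
R=down(np.radians(84.2-90))
move_gripper(60); dwell(.2)
x,y,z=get_obs()['tcp_pos']; move_straight([x,y,165],R,velocity=200)
move_gripper(0,60)
im,d=grab('scene')
c,m=blob('scene',im,(8,150,120),(17,255,255),(300,178,325,200));mm=cv2.moments(cv2.convexHull(c));print('orange',ray('scene',[[mm['m10']/mm['m00'],mm['m01']/mm['m00']]],106))
S=np.array([518.9,101.3]);t=np.radians(84.5);u=np.array([np.cos(t),np.sin(t)])
def pt(h,dz=0):
    f=.522-h; p=S-(50+92*np.cos(f))*u; return [*p,60+92*np.sin(f)+11+dz]
goto([*pt(0)[:2],165],R); move_straight(pt(0,14),R,velocity=80)
o=get_obs();print(o['time'],o['tcp_pos'],o['contact_force'],o['gripper_width'])
for h in(0.05,.15,.25,.35,.45):
    s=move_straight(pt(h),R,velocity=50,stop_force=45); o=get_obs();print(h,s,o['time'],o['tcp_pos'],pt(h)[2],o['contact_force'])
    if s: break
else:
    print(move_straight(pt(.54),R,velocity=15,stop_force=15)); dwell(.3); o=get_obs();print(o['time'],o['tcp_pos'],pt(.5),o['contact_force'])
```

```text
orange [[504.72 -31.55 106.  ]]
18.3167 [506.55 -28.13 130.96] [-0.42  0.19  1.05] 0.11136162203281079
0.05 False 18.8333 [506.17 -29.88 112.71] 112.8295033794878 [-0.87  1.91  1.93]
0.15 False 19.1667 [505.92 -33.88 104.28] 104.44010132078525 [0.59 1.73 1.95]
0.25 False 19.5 [505.79 -36.54  95.94] 95.71657682351326 [-1.52  4.45  7.17]
0.35 False 19.8333 [505.7  -38.49  87.06] 86.74609246083477 [-0.73  5.41  8.  ]
0.45 False 20.1667 [505.66 -39.59  78.06] 77.61827834725376 [-1.52  5.29  9.6 ]
True
20.9083 [505.84 -39.83  73.38] [np.float64(505.292036965896), np.float64(-40.02409956101174), np.float64(73.02383673461773)] [-5.74  1.3  14.82]
```

Run:
```python
from h import *
np.set_printoptions(precision=2,suppress=True)
p=get_obs()['tcp_pos']; print(move_straight([505.5,-40,71.5],velocity=10,stop_force=25)); dwell(.5)
o=get_obs();print(o['time'],o['tcp_pos'],o['contact_force'])
A={}
for n in('top','scene'): A[n],d=grab(n)
for n,b in(('scene',(335,180,362,208)),('top',(265,205,300,230))):
    c,m=blob(n,A[n],(22,120,100),(35,255,255),b);W=cloud(n,np.load(n+'.npz')['d']);print(n,np.nanmedian(W[m>0],0))
a=cv2.resize(A['top'][140:250,230:370],None,fx=3,fy=3,interpolation=2);b=cv2.resize(A['scene'][145:255,270:410],None,fx=3,fy=3,interpolation=2)
a=cv2.resize(a,(380,298));b=cv2.resize(b,(380,298));cv2.imwrite('pics/d.png',np.hstack([a,b])[...,::-1])
```

```text
False
21.6667 [505.86 -39.89  73.06] [-8.82  4.63 23.52]
scene [518.07 103.42 125.89]
top [521.59 102.87 125.07]
```

View pics/d.png

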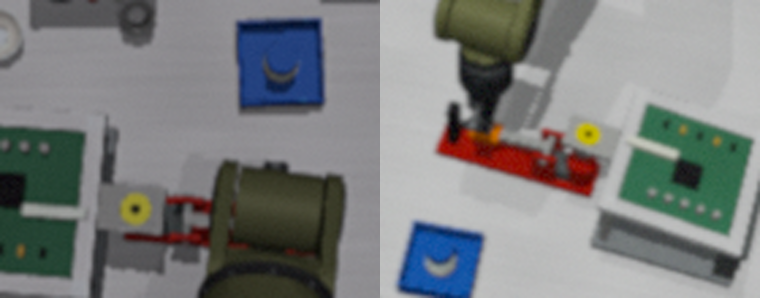

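The picture shows the paddle pressed down at crop (487,132) and the jar in the tray. The yellow mark is about 26 mm higher, which is about 0.107 rad, and the handle is at its stop with 23 N on it.

```bash
python3 -c "
from station import *
print(sign_off())"
```

```text
the job is handed in; nothing more can be done
None
```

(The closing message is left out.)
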